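# Gauge the goose neck collars

## Task

Three plastic goose neck collars stand on the table beside a stepped plug gauge. Take the one that passes over the plug's slim go end but stops at its thicker no-go step: slip it down over the plug until it sits on the step, then take it off again and stand it upright in the shallow metal tray on the same board. Leave the other two collars standing where they are.

Things in the scene. Friction and masses are not known exactly. Their poses are not given: they have to be found in the camera images.
- collar_small: The narrowest white plastic goose neck collar (plain tube, 50 mm tall, wall 4 mm) standing upright on the table; origin at the centre of its underside, z along the tube. Outer diameter 34 mm, bore 26 mm: too tight for the go end.
- collar_middle: The middle white plastic goose neck collar (plain tube, 50 mm tall, wall 4 mm) standing upright on the table; origin at the centre of its underside, z along the tube. Outer diameter 46 mm, bore 38 mm: passes the go end, stops at the no-go step.
- collar_large: The widest white plastic goose neck collar (plain tube, 50 mm tall, wall 4 mm) standing upright on the table; origin at the centre of its underside, z along the tube. Outer diameter 58 mm, bore 50 mm: drops past the no-go step.
- station: Fixed plywood board 150 (x) by 320 mm (y); origin: centre of underside, on the table, z up. At y = -85 mm an upright plug: foot disc 90 mm wide to height 20, no-go step 44 wide to 50, go end 32 wide to 80, cone to 14 wide at 96 mm. A collar on the step has its underside at 50. At y = +85 mm a square steel tray, 124 mm inside, floor at 15, rim at 30 mm. Heights are above the table.
Not all that is in view belongs to the job. Leave any green or yellow look-alike of the collar_large alone.

How it is judged:
By the outcome, as a careful person would: the job done as asked, in the order asked, and still so for the second after the job is handed in, with the robot touching nothing.
It also fails if it takes over 45 s, if anything falls off the work surface, if the arm or the gripper's body presses on something with over 40 N, if the wrist force passes 120 N, or if a joint passes its speed limit or range.

## Robot

A 7-joint arm with a two-finger parallel gripper is mounted at the origin on the work surface. World frame = base frame: x ahead of the robot, y to its left, z up, the work surface at z = 0. Lengths are in m, angles in rad, forces in N, time in s.
With the tool pointing down it reaches from about 0.4 to 0.85 m from the base axis. Payload 4.5 kg.
Tool frame: the origin (TCP) lies on the centre line of the jaws, within the pads' length; the fingertips stand 11 mm ahead of it and the grasp point (between the pads) lies 8 mm behind it; z points along the fingers, y is the direction in which the jaws open and shut (so a half turn about z gives the same grasp; the last joint's range is limited). The gripper opens to 88 mm and grips with 3 to 60 N. Pads are 18 mm wide; open, the fingers measure 123 mm over their backs; the gripper's body (75 mm by 187 mm) begins 45 mm behind the grasp point.
Start: joints at [-1.115, 0.689, -0.195, 1.565, 0.157, 0.902, -0.215], TCP at [0.256, 0.57, 0.25] pointing down, gripper open.
Joint ranges: [-3.01, 3.01], [-0.46, 2.08], [-1.47, 1.51], [0.13, 2.56], [-1, 4.14], [0.04, 2.09], [-2.66, 2.66]. Speed limits (rad/s): [2.57, 2.57, 3.14, 3.14, 3.14, 3.14, 3.14].

## Interface

Orientations are given as a unit quaternion [x, y, z, w].
In Python, from plant import r, snapshot gives the robot as it stands.
- The arm moves only by the tool drive_tool, never from a script. Its argument "commands" is a list of rows, each an object of numbers: "wx", "wy", "wz": the turn, a rotation vector about the tool's x, y, z in rad; "dx", "dy", "dz": the shift along the tool's x, y, z in m; "claw": the opening, from 0 (shut) to 1 (fully open). A call has 1 to 12 rows; each row shifts and turns the commanded pose from where the row before left it, along the tool's axes as they then stand; what a row does not reach is not made up. A row lasts 1/10 s, in which the tool goes at most 50 mm and 8.59 degrees, less where a joint would pass 70% of its speed; a pose out of reach is approached as far as the arm can. A call is refused whole if a number of a shift passes 0.05 or a number of a turn 0.15, either way. A call with a gripper value outside its range is refused whole. The fingers move at their own pace and stop on an object; "grip_force" is the grip in N (left out, the last holds). Time passes only in rows, so rows that do not move let the fingers close. It gives the time, the measured TCP pose, the force and the opening at its end, in the units of the state.
- r.get_state(): the state, without advancing time (a new reading comes with each control period).
- snapshot(name): name is "side" or "top"; returns a dict with "color" (384x512x3 uint8, red, green, blue), "fx", "fy", "cx", "cy" (pixels), "dist" ([k1, k2, p1, p2, k3] as OpenCV has them; the pictures are not rectified), "world_to_cam" (4x4, takes a point from world to camera coordinates). Camera axes: x right, y up, looking along -z (the intrinsics and any distortion apply to the point x, -y, -z); pixel columns grow to the right and rows downward; lengths in m; the calibration is good to about 2 mm. A picture is of the moment at which its call begins. There is no depth.
- r.finish_job(): hands the job in, once; it reports no verdict.
The state is a dict: "clock": time; "q": joint angles; "qd": joint speeds; "joint_torque": joint torques, N m; "tool_pos": TCP position; "eef_rot": TCP orientation; "contact_force": force on the tool from outside, world axes, zero at the start; "moment": the same for the moment, N m; "opening": opening from 0.0 (shut) to 1.0 (fully open).
Only numpy, scipy, OpenCV 4.12 (cv2) and the standard library are available. Lean on these libraries where they do the work, as an engineer would, in place of code of your own. Each camera call takes 0.05 s, during which the arm holds its last target. There are 200 camera calls.

## Working session

There is one attempt and no reset: what is moved stays moved. The work goes in short steps, Python scripts to look and compute and a tool call to move; the robot and the scene stay as the last step left them, time stands still between calls to the robot, and variables do not carry over. Pictures are saved under pics/ and viewed, on a budget of 10 in all, crops included, one or two more only if the job needs it, and the job is handed in when it is done.

Besides the shell and the picture viewer there is one more tool, called in YAML: its name, and indented under it one key for each argument. drive_tool: Moves the arm, as the interface text tells. Its arguments: {"type":"object","properties":{"commands":{"type":"array","items":{"type":"object","properties":{"wx":{"type":"number"},"wy":{"type":"number"},"wz":{"type":"number"},"dx":{"type":"number"},"dy":{"type":"number"},"dz":{"type":"number"},"claw":{"type":"number"}}}},"grip_force":{"type":"number"}},"required":["commands"]}

```bash
mkdir -p pics; cat > h.py <<'E'
import numpy as np, cv2
from plant import r, snapshot
def shot(n,f):
    s=snapshot(n); cv2.imwrite('pics/'+f,s['color'][:,:,::-1])
    np.savez('pics/'+f+'.npz',**{k:np.array(v) for k,v in s.items()}); return s
def load(f): return dict(np.load('pics/'+f+'.npz'))
def K(s): return np.array([[s['fx'],0,s['cx']],[0,s['fy'],s['cy']],[0,0,1]],float)
F=np.diag([1,-1,-1.])
def ray(s,uv):
    p=cv2.undistortPoints(np.array(uv,float).reshape(-1,1,2),K(s),np.array(s['dist'],float)).reshape(-1,2)
    d=np.c_[p,np.ones(len(p))]@F.T
    M=np.array(s['world_to_cam']);R=M[:3,:3];t=M[:3,3]
    return -R.T@t, d@R
def atz(s,uv,z):
    c,d=ray(s,uv); return c+d*((z-c[2])/d[:,2])[:,None]
def proj(s,P):
    M=np.array(s['world_to_cam']);P=np.asarray(P,float).reshape(-1,3)
    pc=(P@M[:3,:3].T+M[:3,3])@F
    return cv2.projectPoints(pc,np.zeros(3),np.zeros(3),K(s),np.array(s['dist'],float))[0].reshape(-1,2)
def tri(obs):
    A=np.zeros((3,3));b=np.zeros(3)
    for s,uv in obs:
        c,d=ray(s,[uv]);d=d[0]/np.linalg.norm(d);Q=np.eye(3)-np.outer(d,d);A+=Q;b+=Q@c
    return np.linalg.solve(A,b)
E
python3 - <<'E'
from h import *
for n in('side','top'):
    s=shot(n,n+'1.png');print(n,ray(s,[[256,192]]),s['fx'],s['dist'])
st=r.get_state();print({k:np.round(v,3) for k,v in st.items()})
a=cv2.imread('pics/side1.png');b=cv2.imread('pics/top1.png')
E
```

```text
side (array([0.32718493, 0.48372825, 0.67041186]), array([[ 0.14846869, -0.6622606 , -0.73453072]])) 354.33932168319546 [-0.04607358  0.          0.          0.          0.        ]
top (array([ 0.38224116, -0.08123706,  1.1145692 ]), array([[ 0.06415377,  0.00154288, -0.99795667]])) 460.8578988807202 [-0.18036522  0.          0.          0.          0.        ]
{'clock': np.float64(0.1), 'q': array([-1.115,  0.69 , -0.194,  1.566,  0.157,  0.902, -0.215]), 'qd': array([ 0.001, -0.001, -0.   , -0.002, -0.001, -0.   ,  0.001]), 'joint_torque': array([-3.0000e-03, -5.2850e+01, -1.2720e+00, -1.5384e+01, -5.3000e-02,
        2.0000e-03,  0.0000e+00]), 'tool_pos': array([0.256, 0.57 , 0.249]), 'eef_rot': array([ 0.209,  0.978, -0.001, -0.   ]), 'contact_force': array([-0.11 ,  0.366, -0.313]), 'moment': array([0.026, 0.055, 0.034]), 'opening': np.float64(1.001)}
```

View pics/side1.png

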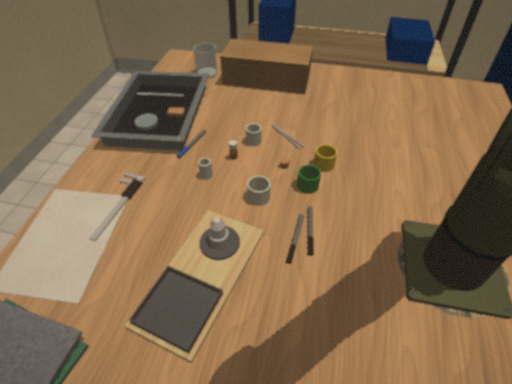

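View pics/top1.png

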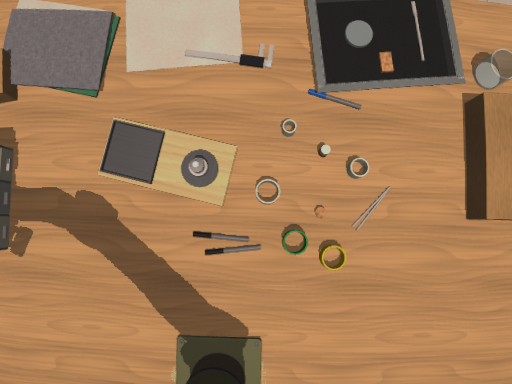

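The side view shows the small collar at (205,168), middle at (253,134), large at (259,190), and the plug at (217,235). In the top view they're at (289,126), (360,167), (267,191), and the plug at (199,168); the tray centre is at (132,151). The arm clears the scene in both views.

```bash
python3 - <<'E'
from h import *
a=cv2.imread('pics/top1.png');b=cv2.imread('pics/side1.png')
z=lambda im,x,y,w,h:cv2.resize(im[y:y+h,x:x+w],(w*6,h*6),interpolation=cv2.INTER_CUBIC)
row=lambda im,L:np.hstack([z(im,x,y,44,44) for x,y in L])
m=np.vstack([row(a,[(338,145),(177,146),(245,169)]),row(b,[(231,112),(195,210),(237,168)])])
cv2.imwrite('pics/m1.png',m)
t,s=load('top1.png'),load('side1.png')
for n,u,v in [('small',(289,126),(205,161)),('mid',(360,167),(254,127)),('large',(267,191),(259,182))]:
    print(n,tri([(t,u),(s,v)]))
# collar rim width via grey threshold
E
```

```text
small [ 0.60668811 -0.15314526  0.05092269]
mid [ 0.51459774 -0.32216128  0.05029649]
large [ 0.45250993 -0.1049992   0.05489319]
```

View pics/m1.png

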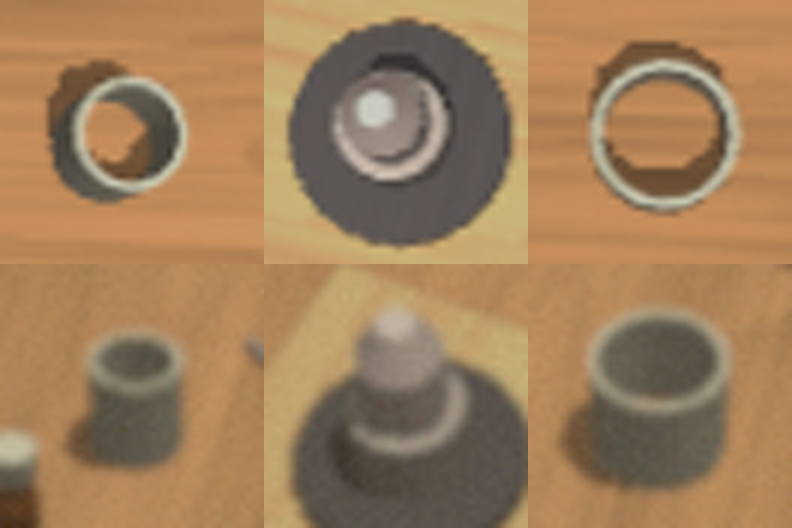

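```bash
python3 - <<'E'
from h import *
np.set_printoptions(precision=4,suppress=True)
t,s=load('top1.png'),load('side1.png')
print('mid rim',tri([(t,(359.3,166.8)),(s,(253.0,128.2))]),atz(t,[(359.3,166.8)],.05),atz(s,[(253.,128.2)],.05))
print('tip',tri([(t,(195.1,163.6)),(s,(216.4,219.3))]),atz(t,[(195.1,163.6)],.096),atz(s,[(216.4,219.3)],.096))
print('step',atz(t,[(197.8,166.3)],.05),'foot',atz(t,[(199.3,167.9)],.02))
# board corners top view and tray corners
print('board', atz(t,[(113,118),(238,145),(223,205),(99,172)],.012))
print('tray', atz(t,[(115,121),(166,134),(153,184),(101,171)],.03))
# diameters
for n,a,b in [('small',(281,126),(297,126)),('mid',(349.8,166.8),(368.7,166.8)),('large',(254.8,191),(279.7,191))]:
    p=atz(t,[a,b],.05);print(n,np.linalg.norm(p[1]-p[0]))
g=cv2.cvtColor(cv2.imread('pics/top1.png'),cv2.COLOR_BGR2HSV)
# mid rim ring centroid: rim pixels are bright & low sat
m=((g[...,2]>150)&(g[...,1]<75)).astype(np.uint8)
n,l,st,c=cv2.connectedComponentsWithStats(m)
for i in range(1,n):
    if 20<st[i,4]<600 and 240<c[i][0]<390 and 100<c[i][1]<220:
        pts=np.argwhere(l==i)[:,::-1].astype(np.float32);print(c[i],st[i],cv2.minEnclosingCircle(pts))
# projected model overlays
E
```

```text
mid rim [ 0.5164 -0.3213  0.0463] [[ 0.5163 -0.3204  0.05  ]] [[ 0.515  -0.3165  0.05  ]]
tip [0.5072 0.0579 0.0952] [[0.5076 0.0579 0.096 ]] [[0.5064 0.0584 0.096 ]]
step [[0.5071 0.0576 0.05  ]] foot [[0.5068 0.0578 0.02  ]]
board [[ 0.6275  0.28    0.012 ]
 [ 0.5659 -0.033   0.012 ]
 [ 0.4198 -0.0013  0.012 ]
 [ 0.492   0.3076  0.012 ]]
tray [[0.616  0.2685 0.03  ]
 [0.5857 0.1402 0.03  ]
 [0.4645 0.1662 0.03  ]
 [0.4928 0.2963 0.03  ]]
small 0.03765583379852679
mid 0.04521751735298526
large 0.05767414141698598
[289.2542 125.4407] [283 119  14  14  59] ((289.23468017578125, 125.60204315185547), 6.970096588134766)
[325.3889 148.9306] [321 145  10   9  72] ((325.32977294921875, 149.03192138671875), 4.782960891723633)
[359.4028 167.4722] [351 158  18  19  72] ((359.0, 167.0), 9.486932754516602)
[267.3636 190.4545] [256 179  24  25 121] ((267.4097595214844, 190.86842346191406), 12.405119895935059)
[371.7899 207.8768] [352 187  39  44 138] ((371.39337158203125, 206.88328552246094), 27.231544494628906)
```

Diameters (37.7, 45.2 and 57.7 mm) confirm which collar is which. I take the middle collar at (0.516,-0.320), the plug at (0.507,0.058) and the tray at about (0.541,0.221). First I move to above the middle collar by way of (0.5,0.3).

drive_tool:
  commands:
    - {"dx": -0.033, "dy": -0.015}
    - {"dx": -0.033, "dy": -0.015}
    - {"dx": -0.033, "dy": -0.015}
    - {"dx": -0.033, "dy": -0.015}
    - {"dx": -0.033, "dy": -0.015}
    - {"dx": -0.033, "dy": -0.015}
    - {"dx": -0.033, "dy": -0.015}
    - {"dx": -0.033, "dy": -0.015}
    - {"dx": -0.033, "dy": -0.015}
    - {"dx": -0.033, "dy": -0.015}
    - {"claw": 0.8}
    - {}
  grip_force: 20

```text
validation failed for argument at $.co...
```

```bash
cat >> h.py <<'E'
def delta(x,y,z):
    from scipy.spatial.transform import Rotation as Ro
    s=r.get_state();R=Ro.from_quat(s['eef_rot']).as_matrix();np.set_printoptions(precision=4,suppress=True)
    print('t',s['clock'],'tcp',np.array(s['tool_pos']),'q',np.array(s['q']),'F',np.array(s['contact_force']),'op',s['opening'])
    print('yawdir',R[:,1],'tz',R[:,2],'tool delta',R.T@(np.array([x,y,z])-s['tool_pos']))
E
python3 -c "from h import *;delta(.516,-.32,.249)"
```

```text
t 0.1 tcp [0.2557 0.5697 0.249 ] q [-1.1152  0.6899 -0.1945  1.5662  0.1573  0.9025 -0.2151] F [-0.1099  0.366  -0.313 ] op 1.0006720783737135
yawdir [ 0.4093  0.9124 -0.0016] tz [-0.0005 -0.0015 -1.    ] tool delta [-0.6017 -0.7052  0.0012]
```

drive_tool:
  commands:
    - {"dx": -0.033, "dy": -0.015, "dz": 0, "wx": 0, "wy": 0, "wz": 0, "claw": 0.8}
  grip_force: 20

```text
clock: 0.2
tool_pos: [0.2747, 0.5467, 0.2493]
eef_rot: [0.205, 0.979, 0.001, -0.002]
contact_force: [0.7, -1.0, 0.1]
opening: 0.931
```

drive_tool:
  commands:
    - {"dx": -0.033, "dy": -0.015, "claw": 0.8}
    - {"dx": -0.033, "dy": -0.015, "claw": 0.8}
    - {"dx": -0.033, "dy": -0.015, "claw": 0.8}
    - {"dx": -0.033, "dy": -0.015, "claw": 0.8}
    - {"dx": -0.033, "dy": -0.015, "claw": 0.8}
    - {"dx": -0.033, "dy": -0.015, "claw": 0.8}
    - {"dx": -0.033, "dy": -0.015, "claw": 0.8}
    - {"dx": -0.033, "dy": -0.015, "claw": 0.8}
    - {"dx": -0.033, "dy": -0.015, "claw": 0.8}

```text
validation failed for argument at $.co...
```

```bash
python3 -c "from h import *;delta(.516,-.32,.249)"
```

```text
t 0.2 tcp [0.2747 0.5467 0.2493] q [-1.0619  0.6718 -0.2053  1.6086  0.1591  0.8758 -0.168 ] F [ 0.6937 -0.984   0.0972] op 0.9314504654487457
yawdir [0.4015 0.9159 0.0016] tz [-0.0042  0.0036 -1.    ] tool delta [-0.569  -0.6969 -0.0039]
```

Every row has to carry all the fields.

drive_tool:
  commands:
    - {"dx": -0.033, "dy": -0.015, "dz": 0, "wx": 0, "wy": 0, "wz": 0, "claw": 0.8}
    - {"dx": -0.033, "dy": -0.015, "dz": 0, "wx": 0, "wy": 0, "wz": 0, "claw": 0.8}
    - {"dx": -0.033, "dy": -0.015, "dz": 0, "wx": 0, "wy": 0, "wz": 0, "claw": 0.8}
    - {"dx": -0.033, "dy": -0.015, "dz": 0, "wx": 0, "wy": 0, "wz": 0, "claw": 0.8}
    - {"dx": -0.033, "dy": -0.015, "dz": 0, "wx": 0, "wy": 0, "wz": 0, "claw": 0.8}
    - {"dx": -0.033, "dy": -0.015, "dz": 0, "wx": 0, "wy": 0, "wz": 0, "claw": 0.8}
    - {"dx": -0.033, "dy": -0.015, "dz": 0, "wx": 0, "wy": 0, "wz": 0, "claw": 0.8}
    - {"dx": -0.033, "dy": -0.015, "dz": 0, "wx": 0, "wy": 0, "wz": 0, "claw": 0.8}
    - {"dx": -0.033, "dy": -0.015, "dz": 0, "wx": 0, "wy": 0, "wz": 0, "claw": 0.8}
    - {"dx": 0, "dy": 0, "dz": 0, "wx": 0, "wy": 0, "wz": 0, "claw": 0.8}

```text
clock: 1.2
tool_pos: [0.4997, 0.2919, 0.2491]
eef_rot: [0.214, 0.977, -0.002, 0.001]
contact_force: [-0.3, -0.4, -0.5]
opening: 0.797
```

```bash
python3 -c "from h import *;delta(.516,-.32,.249)"
```

```text
t 1.2 tcp [0.4997 0.2919 0.2491] q [-0.4747  0.6306 -0.2307  1.7082  0.191   0.8261  0.3466] F [-0.3076 -0.4459 -0.5117] op 0.7967131449665759
yawdir [ 0.4183  0.9083 -0.0034] tz [ 0.0019 -0.0046 -1.    ] tool delta [-0.2707 -0.549   0.0029]
```

drive_tool:
  commands:
    - {"dx": -0.018, "dy": -0.0366, "dz": 0, "wx": 0, "wy": 0, "wz": 0, "claw": 0.8}
    - {"dx": -0.018, "dy": -0.0366, "dz": 0, "wx": 0, "wy": 0, "wz": 0, "claw": 0.8}
    - {"dx": -0.018, "dy": -0.0366, "dz": 0, "wx": 0, "wy": 0, "wz": 0, "claw": 0.8}
    - {"dx": -0.018, "dy": -0.0366, "dz": 0, "wx": 0, "wy": 0, "wz": 0, "claw": 0.8}
    - {"dx": -0.018, "dy": -0.0366, "dz": 0, "wx": 0, "wy": 0, "wz": 0, "claw": 0.8}
    - {"dx": -0.018, "dy": -0.0366, "dz": 0, "wx": 0, "wy": 0, "wz": 0, "claw": 0.8}
    - {"dx": -0.018, "dy": -0.0366, "dz": 0, "wx": 0, "wy": 0, "wz": 0, "claw": 0.8}
    - {"dx": -0.018, "dy": -0.0366, "dz": 0, "wx": 0, "wy": 0, "wz": 0, "claw": 0.8}
    - {"dx": -0.018, "dy": -0.0366, "dz": 0, "wx": 0, "wy": 0, "wz": 0, "claw": 0.8}
    - {"dx": -0.018, "dy": -0.0366, "dz": 0, "wx": 0, "wy": 0, "wz": 0, "claw": 0.8}
    - {"dx": -0.018, "dy": -0.0366, "dz": 0, "wx": 0, "wy": 0, "wz": 0, "claw": 0.8}
    - {"dx": -0.018, "dy": -0.0366, "dz": 0, "wx": 0, "wy": 0, "wz": 0, "claw": 0.8}

```text
clock: 2.4
tool_pos: [0.5126, -0.1918, 0.2495]
eef_rot: [0.209, 0.978, 0.0, -0.0]
contact_force: [1.0, -0.0, 0.1]
opening: 0.801
```

drive_tool:
  commands:
    - {"dx": -0.018, "dy": -0.0366, "dz": 0.02, "wx": 0, "wy": 0, "wz": 0, "claw": 0.8}
    - {"dx": -0.018, "dy": -0.0366, "dz": 0.04, "wx": 0, "wy": 0, "wz": 0, "claw": 0.8}
    - {"dx": -0.018, "dy": -0.0366, "dz": 0.04, "wx": 0, "wy": 0, "wz": 0, "claw": 0.8}
    - {"dx": 0, "dy": 0, "dz": 0, "wx": 0, "wy": 0, "wz": 0, "claw": 0.8}
    - {"dx": 0, "dy": 0, "dz": 0, "wx": 0, "wy": 0, "wz": 0, "claw": 0.8}

```text
clock: 2.9
tool_pos: [0.5161, -0.3026, 0.1584]
eef_rot: [0.21, 0.978, 0.001, -0.001]
contact_force: [0.2, 1.2, 0.8]
opening: 0.803
```

```bash
python3 - <<'E'
from h import *
delta(.516,-.32,.025)
shot('side','s2.png');shot('top','t2.png')
a=cv2.imread('pics/s2.png')[70:220,160:360];b=cv2.imread('pics/t2.png')[90:240,270:470]
cv2.imwrite('pics/m2.png',np.vstack([cv2.resize(i,(400*1,300),interpolation=cv2.INTER_CUBIC) for i in(a,b)]))
E
```

```text
t 2.9 tcp [ 0.5161 -0.3026  0.1584] q [ 0.6039  0.7797 -0.2644  1.7263  0.296   0.6776  1.3278] F [0.2433 1.2184 0.7999] op 0.8027239376666603
yawdir [0.4104 0.9119 0.0009] tz [-0.0021  0.0019 -1.    ] tool delta [-0.0074 -0.0161  0.1334]
```

View pics/m2.png

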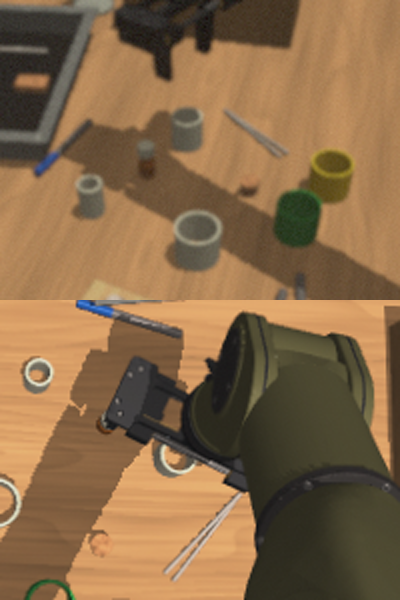

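```bash
python3 - <<'E'
from h import *
s=load('s2.png');t=load('t2.png')
# expected fingertip centres (inner pad faces): TCP+11mm down, +-35mm along yaw
c=np.array([.5161,-.3026,.147]);y=np.array([.41,.912,0])
for d in(-.0353,0,.0353): print(proj(s,c+d*y),(proj(s,c+d*y)-[160,70])*2,(proj(t,c+d*y)-[270,90])*2)
E
```

```text
[[259.08306849  95.67655086]] [[198.16613698  51.35310171]] [[211.73957444 156.89490756]]
[[251.1431348 101.5658207]] [[182.28626959  63.1316414 ]] [[182.34982542 142.52195084]]
[[242.86932647 107.70992499]] [[165.73865293  75.41984999]] [[152.77692239 128.13769658]]
```

drive_tool:
  commands:
    - {"dx": -0.007, "dy": -0.016, "dz": 0.02, "wx": 0, "wy": 0, "wz": 0, "claw": 0.8}
    - {"dx": 0, "dy": 0, "dz": 0.02, "wx": 0, "wy": 0, "wz": 0, "claw": 0.8}
    - {"dx": 0, "dy": 0, "dz": 0, "wx": 0, "wy": 0, "wz": 0, "claw": 0.8}

```text
clock: 3.3
tool_pos: [0.5163, -0.3184, 0.119]
eef_rot: [0.208, 0.978, 0.001, -0.001]
contact_force: [-0.0, 0.7, 0.8]
opening: 0.805
```

```bash
python3 - <<'E'
from h import *
delta(.516,-.32,.025)
s=shot('side','s3.png')
a=cv2.imread('pics/s3.png')[70:180,190:340]
cv2.imwrite('pics/m3.png',cv2.resize(a,(600,440),interpolation=cv2.INTER_CUBIC))
E
```

```text
t 3.3 tcp [ 0.5163 -0.3184  0.119 ] q [ 0.6159  0.8449 -0.2471  1.7229  0.3207  0.616   1.3358] F [-0.0306  0.681   0.7607] op 0.8049014272629269
yawdir [0.4075 0.9132 0.0009] tz [-0.0019  0.0018 -1.    ] tool delta [-0.0006 -0.0016  0.094 ]
```

View pics/m3.png

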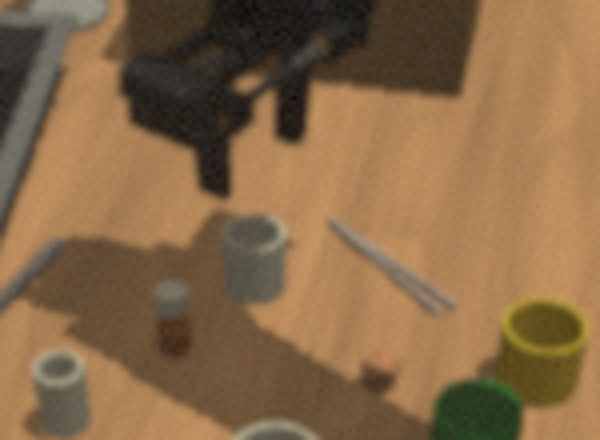

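The fingertips straddle the middle collar in the side view (tips at (215,193) and (290,138) in the crop, collar column 254), so I descend.

drive_tool:
  commands:
    - {"dx": 0, "dy": -0.001, "dz": 0.02, "wx": 0, "wy": 0, "wz": 0, "claw": 0.8}
    - {"dx": 0, "dy": 0, "dz": 0.02, "wx": 0, "wy": 0, "wz": 0, "claw": 0.8}
    - {"dx": 0, "dy": 0, "dz": 0.02, "wx": 0, "wy": 0, "wz": 0, "claw": 0.8}
    - {"dx": 0, "dy": 0, "dz": 0.018, "wx": 0, "wy": 0, "wz": 0, "claw": 0.8}
    - {"dx": 0, "dy": 0, "dz": 0.015, "wx": 0, "wy": 0, "wz": 0, "claw": 0.8}
    - {"dx": 0, "dy": 0, "dz": 0, "wx": 0, "wy": 0, "wz": 0, "claw": 0.8}
    - {"dx": 0, "dy": 0, "dz": 0, "wx": 0, "wy": 0, "wz": 0, "claw": 0.8}

```text
clock: 4.05
tool_pos: [0.517, -0.321, 0.0276]
eef_rot: [0.209, 0.978, 0.0, 0.001]
contact_force: [0.3, 0.1, 0.7]
opening: 0.795
```

```bash
python3 - <<'E'
from h import *
delta(.516,-.32,.025)
s=shot('side','s4.png')
a=cv2.imread('pics/s4.png')[70:180,190:340]
cv2.imwrite('pics/m4.png',cv2.resize(a,(600,440),interpolation=cv2.INTER_CUBIC))
E
```

```text
t 4.05 tcp [ 0.517  -0.321   0.0276] q [ 0.5852  0.9865 -0.1877  1.7422  0.3679  0.4463  1.2962] F [0.2911 0.1443 0.6528] op 0.7945590281191629
yawdir [0.4087 0.9127 0.0003] tz [ 0.0012 -0.0001 -1.    ] tool delta [0.0013 0.0005 0.0026]
```

View pics/m4.png

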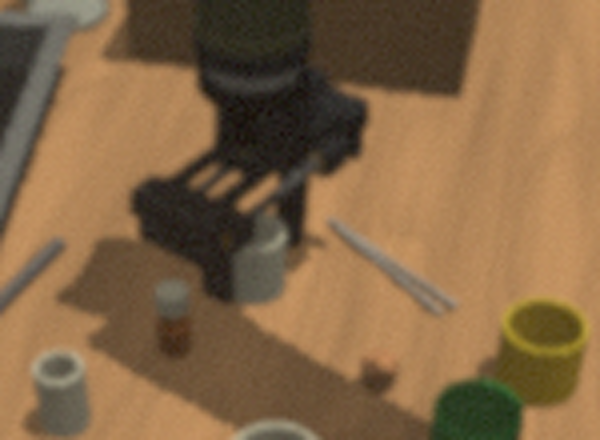

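The jaws straddle the collar and the bottle is clear, so I close.

drive_tool:
  commands:
    - {"dx": 0, "dy": 0, "dz": 0, "wx": 0, "wy": 0, "wz": 0, "claw": 0.6}
    - {"dx": 0, "dy": 0, "dz": 0, "wx": 0, "wy": 0, "wz": 0, "claw": 0.5}
    - {"dx": 0, "dy": 0, "dz": 0, "wx": 0, "wy": 0, "wz": 0, "claw": 0.3}
    - {"dx": 0, "dy": 0, "dz": 0, "wx": 0, "wy": 0, "wz": 0, "claw": 0.3}
    - {"dx": 0, "dy": 0, "dz": 0, "wx": 0, "wy": 0, "wz": 0, "claw": 0.3}
    - {"dx": 0, "dy": 0, "dz": 0, "wx": 0, "wy": 0, "wz": 0, "claw": 0.3}
    - {"dx": 0, "dy": 0, "dz": 0, "wx": 0, "wy": 0, "wz": 0, "claw": 0.3}
  grip_force: 20

```text
clock: 4.8
tool_pos: [0.5164, -0.3215, 0.0271]
eef_rot: [0.209, 0.978, -0.0, 0.0]
contact_force: [-0.3, -0.3, 5.5]
opening: 0.521
```

drive_tool:
  commands:
    - {"dx": 0, "dy": 0, "dz": -0.01, "wx": 0, "wy": 0, "wz": 0, "claw": 0.3}
    - {"dx": 0, "dy": 0, "dz": -0.02, "wx": 0, "wy": 0, "wz": 0, "claw": 0.3}
    - {"dx": 0, "dy": 0, "dz": -0.03, "wx": 0, "wy": 0, "wz": 0, "claw": 0.3}
    - {"dx": 0, "dy": 0, "dz": -0.03, "wx": 0, "wy": 0, "wz": 0, "claw": 0.3}
    - {"dx": 0, "dy": 0, "dz": -0.03, "wx": 0, "wy": 0, "wz": 0, "claw": 0.3}
    - {"dx": 0, "dy": 0, "dz": -0.03, "wx": 0, "wy": 0, "wz": 0, "claw": 0.3}
    - {"dx": 0, "dy": 0, "dz": 0, "wx": 0, "wy": 0, "wz": 0, "claw": 0.3}

```text
clock: 5.5
tool_pos: [0.5185, -0.3223, 0.181]
eef_rot: [0.209, 0.978, -0.001, 0.004]
contact_force: [0.4, -0.3, -0.6]
opening: 0.519
```

```bash
python3 - <<'E'
from h import *
delta(.507,.058,.175)
E
```

```text
t 5.5 tcp [ 0.5185 -0.3223  0.181 ] q [ 0.6396  0.7595 -0.2819  1.6815  0.2902  0.7339  1.3647] F [ 0.4101 -0.3136 -0.5586] op 0.5192227350015169
yawdir [ 0.4096  0.9123 -0.0002] tz [ 0.007  -0.0033 -1.    ] tool delta [0.1663 0.3423 0.0046]
```

Gripped at 45.7 mm. Next I carry it above the plug.

drive_tool:
  commands:
    - {"dx": 0.009, "dy": 0.018, "dz": 0, "wx": 0, "wy": 0, "wz": 0, "claw": 0.3}
    - {"dx": 0.015, "dy": 0.031, "dz": 0, "wx": 0, "wy": 0, "wz": 0, "claw": 0.3}
    - {"dx": 0.015, "dy": 0.031, "dz": 0, "wx": 0, "wy": 0, "wz": 0, "claw": 0.3}
    - {"dx": 0.015, "dy": 0.031, "dz": 0, "wx": 0, "wy": 0, "wz": 0, "claw": 0.3}
    - {"dx": 0.015, "dy": 0.031, "dz": 0, "wx": 0, "wy": 0, "wz": 0, "claw": 0.3}
    - {"dx": 0.015, "dy": 0.031, "dz": 0, "wx": 0, "wy": 0, "wz": 0, "claw": 0.3}
    - {"dx": 0.015, "dy": 0.031, "dz": 0, "wx": 0, "wy": 0, "wz": 0, "claw": 0.3}
    - {"dx": 0.015, "dy": 0.031, "dz": 0, "wx": 0, "wy": 0, "wz": 0, "claw": 0.3}
    - {"dx": 0.015, "dy": 0.031, "dz": 0, "wx": 0, "wy": 0, "wz": 0, "claw": 0.3}
    - {"dx": 0.015, "dy": 0.031, "dz": 0, "wx": 0, "wy": 0, "wz": 0, "claw": 0.3}
    - {"dx": 0.015, "dy": 0.031, "dz": 0, "wx": 0, "wy": 0, "wz": 0, "claw": 0.3}
    - {"dx": 0.009, "dy": 0.018, "dz": 0, "wx": 0, "wy": 0, "wz": 0, "claw": 0.3}

```text
clock: 6.7
tool_pos: [0.5038, 0.0665, 0.1762]
eef_rot: [0.207, 0.978, 0.001, -0.001]
contact_force: [0.0, -0.6, -1.1]
opening: 0.524
```

drive_tool:
  commands:
    - {"dx": 0, "dy": 0, "dz": 0.01, "wx": 0, "wy": 0, "wz": 0, "claw": 0.3}
    - {"dx": 0, "dy": 0, "dz": 0.01, "wx": 0, "wy": 0, "wz": 0, "claw": 0.3}
    - {"dx": 0, "dy": 0, "dz": 0.01, "wx": 0, "wy": 0, "wz": 0, "claw": 0.3}
    - {"dx": 0, "dy": 0, "dz": 0, "wx": 0, "wy": 0, "wz": 0, "claw": 0.3}
    - {"dx": 0, "dy": 0, "dz": 0, "wx": 0, "wy": 0, "wz": 0, "claw": 0.3}

```text
clock: 7.2
tool_pos: [0.5043, 0.0619, 0.1461]
eef_rot: [0.21, 0.978, -0.0, -0.001]
contact_force: [-0.5, -0.6, 0.2]
opening: 0.524
```

```bash
python3 - <<'E'
from h import *
delta(.507,.058,.14)
shot('side','s5.png');shot('top','t5.png')
a=cv2.imread('pics/s5.png')[170:270,160:280];b=cv2.imread('pics/t5.png')[110:210,140:260]
cv2.imwrite('pics/m5.png',np.hstack([cv2.resize(i,(400,333),interpolation=cv2.INTER_CUBIC) for i in(a,b)]))
E
```

```text
t 7.2 tcp [0.5043 0.0619 0.1461] q [-0.1171  0.7064 -0.1558  2.0096  0.2376  0.4439  0.6958] F [-0.5163 -0.5651  0.1723] op 0.5242802089330537
yawdir [ 0.411   0.9116 -0.0011] tz [-0.0012 -0.0007 -1.    ] tool delta [-0.0041 -0.0024  0.0061]
```

View pics/m5.png

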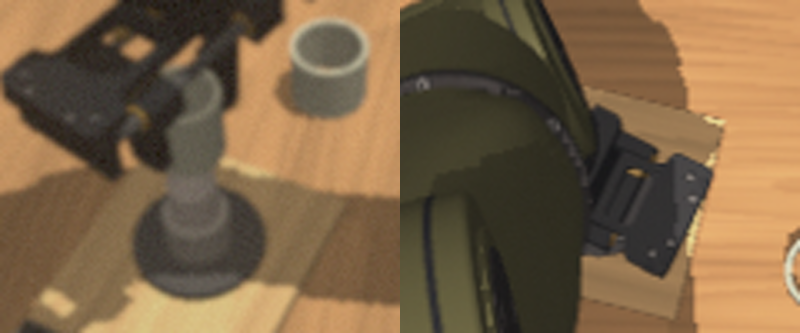

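```bash
python3 - <<'E'
from h import *
s=load('s5.png');np.set_printoptions(precision=1,suppress=True)
q=lambda P:(proj(s,P)-[160,170])*(400/120)
def edges(c,z,rad):
    a=np.linspace(0,6.28,80);p=q(np.c_[c[0]+rad*np.cos(a),c[1]+rad*np.sin(a),0*a+z]);return p[:,0].min(),p[:,0].max(),p[:,1].min(),p[:,1].max()
for z in(.119,.169):print('collar@TCP',z,np.round(edges((.5043,.0619),z,.023),1))
for z,rad in((.08,.016),(.05,.022),(.02,.045)):print('plug@est',z,np.round(edges((.507,.058),z,rad),1))
g=cv2.cvtColor(s['color'],cv2.COLOR_RGB2GRAY).astype(int);h=cv2.cvtColor(s['color'],cv2.COLOR_RGB2HSV)
for v in(204,208,212,216,232,238):print(v,g[v,200:246], )
E
```

```text
collar@TCP 0.119 [148.3 224.7 116.7 175.9]
collar@TCP 0.169 [138.8 219.3  61.  120.9]
plug@est 0.08 [164.1 214.9 159.5 199.9]
plug@est 0.05 [159.4 227.2 180.8 235.7]
plug@est 0.02 [129.5 264.3 180.8 292.2]
204 [ 82  95  98  82  56  48  48  37  40  33  41  42  45  57  75  85  97 100
 106 112 107 108 100  97  87  85  96 124 143 155 161 161 163 161 164 167
 164 163 158 161 163 165 168 168 163 160]
208 [ 72  62  64  63  53  46  38  46  38  51  67  79  90  90  92  94  93  95
  91  92  93  87  94  90  85  86  96 128 154 162 164 163 163 163 163 166
 163 160 166 164 164 169 166 166 165 163]
212 [ 45  38  37  41  41  38  45  38  39  46  60  81  88  95  92  89  92  91
  92  91  91  90  90  88  88  83  90 112 146 160 162 162 165 163 160 161
 163 162 167 167 168 170 165 167 162 157]
216 [ 80  53  39  36  31  42  40  24  39  41  47  70  83  91  92  95  91  94
  90  94  87  92  92  91  89  90 109 139 158 162 158 160 161 159 158 166
 163 169 166 166 169 168 166 162 155 155]
232 [111 114 110  95  83  71  57  63  82  93  96  91  88  91  92  93  89  94
  87  91  89  91  87  85  85  90  98  97  84  69  59  60  62  60  63  71
  90 104 114 117 113 113 112 115 111 112]
238 [ 84  73  59  61  58  59  62  59  63  75  88  99 100  98  97  99  97  96
  96  96  95  94  99 100 101  91  85  79  72  64  61  65  63  61  61  66
  61  60  68  85  99 109 112 112 114 114]
```

The side view puts the collar within about 0.5 mm of the TCP, and the plug at x of about 0.506. I make a small correction and lower it, watching the force.

drive_tool:
  commands:
    - {"dx": -0.003, "dy": -0.003, "dz": 0, "wx": 0, "wy": 0, "wz": 0, "claw": 0.3}
    - {"dx": 0, "dy": 0, "dz": 0.01, "wx": 0, "wy": 0, "wz": 0, "claw": 0.3}
    - {"dx": 0, "dy": 0, "dz": 0.01, "wx": 0, "wy": 0, "wz": 0, "claw": 0.3}
    - {"dx": 0, "dy": 0, "dz": 0.01, "wx": 0, "wy": 0, "wz": 0, "claw": 0.3}
    - {"dx": 0, "dy": 0, "dz": 0, "wx": 0, "wy": 0, "wz": 0, "claw": 0.3}
    - {"dx": 0, "dy": 0, "dz": 0, "wx": 0, "wy": 0, "wz": 0, "claw": 0.3}

```text
clock: 7.9
tool_pos: [0.5057, 0.0593, 0.1162]
eef_rot: [0.209, 0.978, -0.0, -0.001]
contact_force: [-0.7, 0.4, -1.0]
opening: 0.524
```

```bash
python3 - <<'E'
from h import *
delta(.506,.058,.077)
E
```

```text
t 7.9 tcp [0.5057 0.0593 0.1162] q [-0.1252  0.7609 -0.1342  2.0243  0.2556  0.3731  0.6879] F [-0.6604  0.3817 -0.9807] op 0.5243284792856255
yawdir [ 0.4091  0.9125 -0.0006] tz [-0.0011 -0.0001 -1.    ] tool delta [-0.0008 -0.001   0.0392]
```

drive_tool:
  commands:
    - {"dx": -0.001, "dy": -0.001, "dz": 0.005, "wx": 0, "wy": 0, "wz": 0, "claw": 0.3}
    - {"dx": 0, "dy": 0, "dz": 0.005, "wx": 0, "wy": 0, "wz": 0, "claw": 0.3}
    - {"dx": 0, "dy": 0, "dz": 0.005, "wx": 0, "wy": 0, "wz": 0, "claw": 0.3}
    - {"dx": 0, "dy": 0, "dz": 0.005, "wx": 0, "wy": 0, "wz": 0, "claw": 0.3}
    - {"dx": 0, "dy": 0, "dz": 0, "wx": 0, "wy": 0, "wz": 0, "claw": 0.3}
    - {"dx": 0, "dy": 0, "dz": 0, "wx": 0, "wy": 0, "wz": 0, "claw": 0.3}

```text
clock: 8.5
tool_pos: [0.5065, 0.0578, 0.0965]
eef_rot: [0.209, 0.978, -0.0, -0.0]
contact_force: [0.5, 0.3, -0.3]
opening: 0.52
```

drive_tool:
  commands:
    - {"dx": 0, "dy": 0, "dz": 0.005, "wx": 0, "wy": 0, "wz": 0, "claw": 0.3}
    - {"dx": 0, "dy": 0, "dz": 0.005, "wx": 0, "wy": 0, "wz": 0, "claw": 0.3}
    - {"dx": 0, "dy": 0, "dz": 0.004, "wx": 0, "wy": 0, "wz": 0, "claw": 0.3}
    - {"dx": 0, "dy": 0, "dz": 0, "wx": 0, "wy": 0, "wz": 0, "claw": 0.3}
    - {"dx": 0, "dy": 0, "dz": 0, "wx": 0, "wy": 0, "wz": 0, "claw": 0.3}

```text
clock: 9.0
tool_pos: [0.5065, 0.0578, 0.0825]
eef_rot: [0.209, 0.978, -0.0, -0.0]
contact_force: [-0.3, 0.7, -0.2]
opening: 0.52
```

drive_tool:
  commands:
    - {"dx": 0, "dy": 0, "dz": 0.003, "wx": 0, "wy": 0, "wz": 0, "claw": 0.3}
    - {"dx": 0, "dy": 0, "dz": 0.002, "wx": 0, "wy": 0, "wz": 0, "claw": 0.3}
    - {"dx": 0, "dy": 0, "dz": 0.001, "wx": 0, "wy": 0, "wz": 0, "claw": 0.3}
    - {"dx": 0, "dy": 0, "dz": 0, "wx": 0, "wy": 0, "wz": 0, "claw": 0.3}
    - {"dx": 0, "dy": 0, "dz": 0, "wx": 0, "wy": 0, "wz": 0, "claw": 0.3}

```text
clock: 9.5
tool_pos: [0.5066, 0.0579, 0.077]
eef_rot: [0.209, 0.978, 0.0, 0.0]
contact_force: [-1.1, 0.4, 5.6]
opening: 0.519
```

A 5.6 N reaction at exactly the expected height means it is on the step. I open the jaws so it rests there on its own, then look.

drive_tool:
  commands:
    - {"dx": 0, "dy": 0, "dz": 0, "wx": 0, "wy": 0, "wz": 0, "claw": 0.6}
    - {"dx": 0, "dy": 0, "dz": 0, "wx": 0, "wy": 0, "wz": 0, "claw": 0.65}
    - {"dx": 0, "dy": 0, "dz": 0, "wx": 0, "wy": 0, "wz": 0, "claw": 0.7}
    - {"dx": 0, "dy": 0, "dz": 0, "wx": 0, "wy": 0, "wz": 0, "claw": 0.7}
    - {"dx": 0, "dy": 0, "dz": 0, "wx": 0, "wy": 0, "wz": 0, "claw": 0.7}
    - {"dx": 0, "dy": 0, "dz": 0, "wx": 0, "wy": 0, "wz": 0, "claw": 0.7}

```text
clock: 10.1
tool_pos: [0.5065, 0.0579, 0.0766]
eef_rot: [0.209, 0.978, 0.0, -0.0]
contact_force: [0.1, -0.3, 0.1]
opening: 0.698
```

```bash
python3 - <<'E'
from h import *
delta(.5065,.058,.077)
shot('side','s6.png')
a=cv2.imread('pics/s6.png')[170:270,160:280]
cv2.imwrite('pics/m6.png',cv2.resize(a,(600,500),interpolation=cv2.INTER_CUBIC))
E
```

```text
t 10.1 tcp [0.5065 0.0579 0.0766] q [-0.1428  0.8349 -0.1012  2.0392  0.274   0.2801  0.6744] F [ 0.0877 -0.343   0.0503] op 0.6981014019601558
yawdir [0.4093 0.9124 0.0001] tz [-0.0001  0.0001 -1.    ] tool delta [ 0.0001  0.0001 -0.0004]
```

View pics/m6.png

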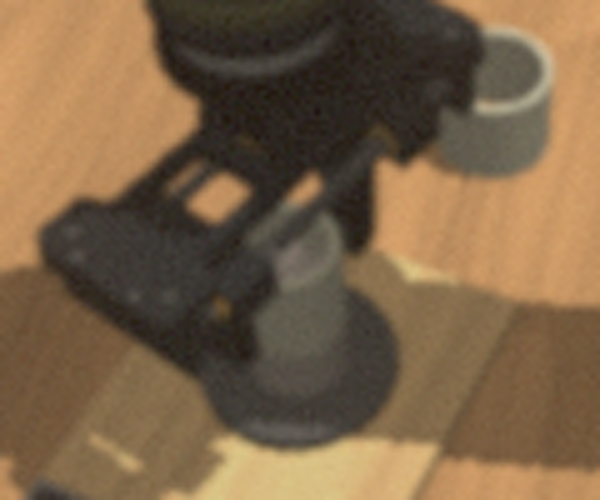

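The collar sits upright on the step with the plug tip visible inside its bore at (295,262). I regrip and lift.

drive_tool:
  commands:
    - {"dx": 0, "dy": 0, "dz": 0, "wx": 0, "wy": 0, "wz": 0, "claw": 0.5}
    - {"dx": 0, "dy": 0, "dz": 0, "wx": 0, "wy": 0, "wz": 0, "claw": 0.3}
    - {"dx": 0, "dy": 0, "dz": 0, "wx": 0, "wy": 0, "wz": 0, "claw": 0.3}
    - {"dx": 0, "dy": 0, "dz": 0, "wx": 0, "wy": 0, "wz": 0, "claw": 0.3}
    - {"dx": 0, "dy": 0, "dz": 0, "wx": 0, "wy": 0, "wz": 0, "claw": 0.3}
    - {"dx": 0, "dy": 0, "dz": -0.005, "wx": 0, "wy": 0, "wz": 0, "claw": 0.3}
    - {"dx": 0, "dy": 0, "dz": -0.01, "wx": 0, "wy": 0, "wz": 0, "claw": 0.3}
    - {"dx": 0, "dy": 0, "dz": -0.015, "wx": 0, "wy": 0, "wz": 0, "claw": 0.3}
    - {"dx": 0, "dy": 0, "dz": -0.015, "wx": 0, "wy": 0, "wz": 0, "claw": 0.3}
    - {"dx": 0, "dy": 0, "dz": -0.015, "wx": 0, "wy": 0, "wz": 0, "claw": 0.3}
    - {"dx": 0, "dy": 0, "dz": -0.015, "wx": 0, "wy": 0, "wz": 0, "claw": 0.3}
    - {"dx": 0, "dy": 0, "dz": -0.015, "wx": 0, "wy": 0, "wz": 0, "claw": 0.3}

```text
clock: 11.35
tool_pos: [0.5065, 0.0578, 0.1682]
eef_rot: [0.209, 0.978, 0.0, 0.0]
contact_force: [-0.3, 0.8, -0.6]
opening: 0.518
```

```bash
python3 -c "
from h import *
delta(.54,.221,.16)"
```

```text
t 11.35 tcp [0.5065 0.0578 0.1682] q [-0.0948  0.6696 -0.1761  1.99    0.2289  0.4999  0.7139] F [-0.3196  0.8397 -0.5582] op 0.5184651347382693
yawdir [0.4094 0.9123 0.0004] tz [ 0.0006  0.0001 -1.    ] tool delta [0.0363 0.1626 0.0082]
```

drive_tool:
  commands:
    - {"dx": 0.0045, "dy": 0.02, "dz": 0, "wx": 0, "wy": 0, "wz": 0, "claw": 0.3}
    - {"dx": 0.0045, "dy": 0.02, "dz": 0, "wx": 0, "wy": 0, "wz": 0, "claw": 0.3}
    - {"dx": 0.0045, "dy": 0.02, "dz": 0, "wx": 0, "wy": 0, "wz": 0, "claw": 0.3}
    - {"dx": 0.0045, "dy": 0.02, "dz": 0, "wx": 0, "wy": 0, "wz": 0, "claw": 0.3}
    - {"dx": 0.0045, "dy": 0.02, "dz": 0, "wx": 0, "wy": 0, "wz": 0, "claw": 0.3}
    - {"dx": 0.0045, "dy": 0.02, "dz": 0, "wx": 0, "wy": 0, "wz": 0, "claw": 0.3}
    - {"dx": 0.0045, "dy": 0.02, "dz": 0, "wx": 0, "wy": 0, "wz": 0, "claw": 0.3}
    - {"dx": 0.0045, "dy": 0.022, "dz": 0, "wx": 0, "wy": 0, "wz": 0, "claw": 0.3}
    - {"dx": 0, "dy": 0, "dz": 0.02, "wx": 0, "wy": 0, "wz": 0, "claw": 0.3}
    - {"dx": 0, "dy": 0, "dz": 0.02, "wx": 0, "wy": 0, "wz": 0, "claw": 0.3}
    - {"dx": 0, "dy": 0, "dz": 0.02, "wx": 0, "wy": 0, "wz": 0, "claw": 0.3}
    - {"dx": 0, "dy": 0, "dz": 0, "wx": 0, "wy": 0, "wz": 0, "claw": 0.3}

```text
clock: 12.55
tool_pos: [0.5384, 0.2197, 0.1053]
eef_rot: [0.209, 0.978, -0.001, -0.002]
contact_force: [-0.1, -0.2, -0.1]
opening: 0.518
```

```bash
python3 - <<'E'
from h import *
delta(.54,.221,.042)
shot('side','s7.png')
a=cv2.imread('pics/s7.png')[200:360,100:292]
cv2.imwrite('pics/m7.png',cv2.resize(a,(576,480),interpolation=cv2.INTER_CUBIC))
E
```

```text
t 12.55 tcp [0.5384 0.2197 0.1053] q [-0.3925  0.837  -0.1284  1.8092  0.1951  0.5121  0.4996] F [-0.0848 -0.2495 -0.0542] op 0.5175166833966998
yawdir [ 0.4091  0.9125 -0.0034] tz [-0.004  -0.0019 -1.    ] tool delta [-0.0011  0.0021  0.0633]
```

View pics/m7.png

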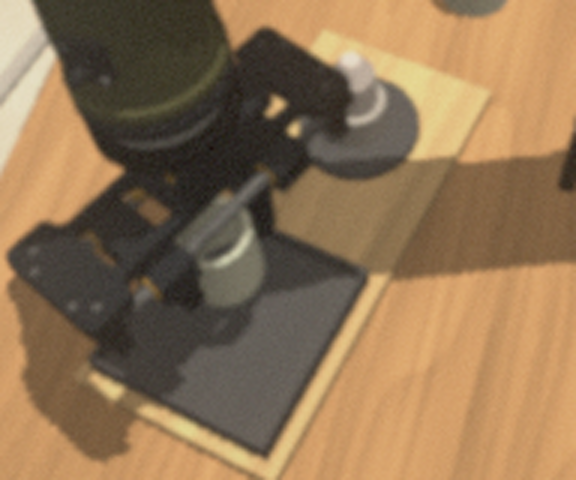

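drive_tool:
  commands:
    - {"dx": -0.001, "dy": 0.002, "dz": 0.015, "wx": 0, "wy": 0, "wz": 0, "claw": 0.3}
    - {"dx": 0, "dy": 0, "dz": 0.015, "wx": 0, "wy": 0, "wz": 0, "claw": 0.3}
    - {"dx": 0, "dy": 0, "dz": 0.015, "wx": 0, "wy": 0, "wz": 0, "claw": 0.3}
    - {"dx": 0, "dy": 0, "dz": 0.01, "wx": 0, "wy": 0, "wz": 0, "claw": 0.3}
    - {"dx": 0, "dy": 0, "dz": 0.004, "wx": 0, "wy": 0, "wz": 0, "claw": 0.3}
    - {"dx": 0, "dy": 0, "dz": 0, "wx": 0, "wy": 0, "wz": 0, "claw": 0.3}
    - {"dx": 0, "dy": 0, "dz": 0, "wx": 0, "wy": 0, "wz": 0, "claw": 0.3}

```text
clock: 13.3
tool_pos: [0.542, 0.2219, 0.0479]
eef_rot: [0.209, 0.978, 0.0, 0.0]
contact_force: [0.5, -0.0, -1.2]
opening: 0.521
```

drive_tool:
  commands:
    - {"dx": 0, "dy": 0, "dz": 0.002, "wx": 0, "wy": 0, "wz": 0, "claw": 0.3}
    - {"dx": 0, "dy": 0, "dz": 0.002, "wx": 0, "wy": 0, "wz": 0, "claw": 0.3}
    - {"dx": 0, "dy": 0, "dz": 0, "wx": 0, "wy": 0, "wz": 0, "claw": 0.3}
    - {"dx": 0, "dy": 0, "dz": 0, "wx": 0, "wy": 0, "wz": 0, "claw": 0.3}

```text
clock: 13.7
tool_pos: [0.5418, 0.2218, 0.0438]
eef_rot: [0.209, 0.978, 0.0, 0.0]
contact_force: [0.1, -0.1, -0.3]
opening: 0.521
```

drive_tool:
  commands:
    - {"dx": 0, "dy": 0, "dz": 0.002, "wx": 0, "wy": 0, "wz": 0, "claw": 0.3}
    - {"dx": 0, "dy": 0, "dz": 0.0005, "wx": 0, "wy": 0, "wz": 0, "claw": 0.3}
    - {"dx": 0, "dy": 0, "dz": 0, "wx": 0, "wy": 0, "wz": 0, "claw": 0.3}
    - {"dx": 0, "dy": 0, "dz": 0, "wx": 0, "wy": 0, "wz": 0, "claw": 0.3}

```text
clock: 14.1
tool_pos: [0.542, 0.2219, 0.0417]
eef_rot: [0.209, 0.978, 0.0, 0.0]
contact_force: [-0.9, -0.5, 5.4]
opening: 0.519
```

Seated on the tray floor (5.4 N at the expected height). I release and retreat straight up.

drive_tool:
  commands:
    - {"dx": 0, "dy": 0, "dz": 0, "wx": 0, "wy": 0, "wz": 0, "claw": 0.6}
    - {"dx": 0, "dy": 0, "dz": 0, "wx": 0, "wy": 0, "wz": 0, "claw": 0.65}
    - {"dx": 0, "dy": 0, "dz": 0, "wx": 0, "wy": 0, "wz": 0, "claw": 0.7}
    - {"dx": 0, "dy": 0, "dz": 0, "wx": 0, "wy": 0, "wz": 0, "claw": 0.7}
    - {"dx": 0, "dy": 0, "dz": 0, "wx": 0, "wy": 0, "wz": 0, "claw": 0.7}
    - {"dx": 0, "dy": 0, "dz": -0.01, "wx": 0, "wy": 0, "wz": 0, "claw": 0.7}
    - {"dx": 0, "dy": 0, "dz": -0.02, "wx": 0, "wy": 0, "wz": 0, "claw": 0.7}
    - {"dx": 0, "dy": 0, "dz": -0.03, "wx": 0, "wy": 0, "wz": 0, "claw": 0.7}
    - {"dx": 0, "dy": 0, "dz": -0.03, "wx": 0, "wy": 0, "wz": 0, "claw": 0.7}
    - {"dx": 0, "dy": 0, "dz": -0.03, "wx": 0, "wy": 0, "wz": 0, "claw": 0.7}
    - {"dx": 0, "dy": 0, "dz": -0.03, "wx": 0, "wy": 0, "wz": 0, "claw": 0.7}
    - {"dx": 0, "dy": 0, "dz": -0.03, "wx": 0, "wy": 0, "wz": 0, "claw": 0.7}

```text
clock: 15.3
tool_pos: [0.5416, 0.2216, 0.2233]
eef_rot: [0.209, 0.978, 0.0, 0.0]
contact_force: [0.3, -0.5, 1.3]
opening: 0.699
```

drive_tool:
  commands:
    - {"dx": 0.03, "dy": 0.014, "dz": 0, "wx": 0, "wy": 0, "wz": 0, "claw": 0.7}
    - {"dx": 0.03, "dy": 0.014, "dz": 0, "wx": 0, "wy": 0, "wz": 0, "claw": 0.7}
    - {"dx": 0.03, "dy": 0.014, "dz": 0, "wx": 0, "wy": 0, "wz": 0, "claw": 0.7}
    - {"dx": 0.03, "dy": 0.014, "dz": 0, "wx": 0, "wy": 0, "wz": 0, "claw": 0.7}
    - {"dx": 0.03, "dy": 0.014, "dz": 0, "wx": 0, "wy": 0, "wz": 0, "claw": 0.7}
    - {"dx": 0.03, "dy": 0.014, "dz": 0, "wx": 0, "wy": 0, "wz": 0, "claw": 0.7}
    - {"dx": 0.02, "dy": 0.01, "dz": 0, "wx": 0, "wy": 0, "wz": 0, "claw": 0.7}
    - {"dx": 0, "dy": 0, "dz": 0, "wx": 0, "wy": 0, "wz": 0, "claw": 0.7}
    - {"dx": 0, "dy": 0, "dz": 0, "wx": 0, "wy": 0, "wz": 0, "claw": 0.7}

```text
clock: 16.2
tool_pos: [0.3981, 0.389, 0.2217]
eef_rot: [0.209, 0.978, -0.0, 0.0]
contact_force: [0.2, 1.0, -0.2]
opening: 0.699
```

```bash
python3 - <<'E'
from h import *
delta(0.54,.221,.2)
shot('side','s8.png');shot('top','t8.png')
cv2.imwrite('pics/m8.png',np.vstack([cv2.imread('pics/s8.png')[100:384],cv2.imread('pics/t8.png')[50:290]]))
E
```

```text
t 16.2 tcp [0.3981 0.389  0.2217] q [-0.7757  0.6341 -0.1348  1.8075  0.1241  0.7079  0.1707] F [ 0.1572  1.0196 -0.2009] op 0.6985326989369849
yawdir [0.4089 0.9126 0.    ] tz [ 0.0008 -0.0004 -1.    ] tool delta [-0.1982 -0.0953  0.0218]
```

View pics/m8.png

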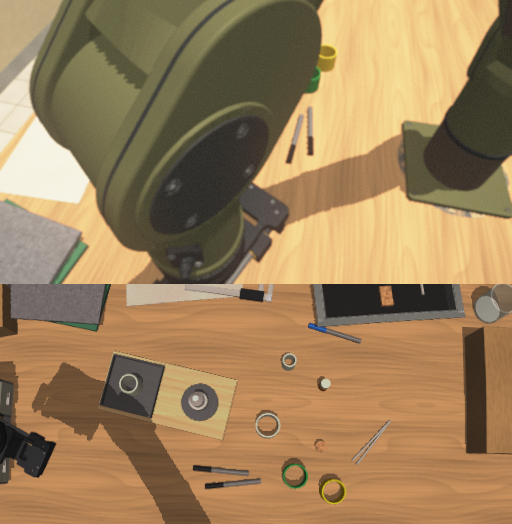

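The top view shows the middle collar upright as a clean ring inside the tray (crop (129,383)). The small collar (289,361) and large collar (267,425) are at their original pixels, and the gripper is clear. In the side view the arm hides the tray. I hand in the job.

```bash
python3 -c "
from plant import r
print(r.finish_job(), r.get_state()['clock'])"
```

```text
the job is handed in; nothing more can be done
the job is handed in; nothing more can be done
```

I put the middle collar (46 mm outer diameter) over the plug's go end until it sat on the no-go step. I then released it, regripped it, and stood it upright in the tray. The job was handed in at about 16 s of the 45 s allowed.

- **On the step:** the arm felt 5.6 N at the expected height. With the jaws open, the side view showed the collar upright on the step.
- **In the tray:** the arm felt 5.4 N at the tray-floor height. The last top view shows the collar upright in the tray.
- **The rest of the scene:** in that same view the small and large collars are where they started, and the gripper is clear of everything.

- **Not confirmed from the side:** in the last side picture the arm hid the tray and the white collars, so the final check rests on the top view and the force reading.
- **Disagreement:** the two cameras differed by about 1.5 mm on the plug's position. I aimed between the two readings, and there was no side contact on the way down.
- **Refused calls:** two early drive calls were refused because their rows left out some fields. Neither moved the arm.

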